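# Cull the tired spring clamp

### The job

Of the three orange spring clamps lying on the plywood board, one has a tired spring and squeezes together with hardly any resistance. Squeeze their handles to find out which, take that one and lower it into the green tray, laid flat on the tray floor and let go; leave the two good clamps lying on the board where they are.

Things in the scene. Friction and masses are not known exactly. Their poses are not given: they have to be found in the camera images.
- left_clamp (a point): Where the left (+y) spring clamp lies at the start, on its side on the plywood board: its pivot pin, underside; z up, x to its jaws (tip 44 mm ahead), handles behind, towards the robot. Marks the place on the board and stays if the clamp is taken; the clamp is within 6 mm and 4 degrees of it. All 3 clamps look alike: orange grip plates and jaw tips, steel arms, 111 mm long, 24 high, 110 g.
- middle_clamp (a point): The same for the middle clamp, 150 mm from either neighbour. On each clamp two upright grip plates run from 33 to 67 mm behind the pivot; 50 mm behind it they are 56 mm apart over their outsides, along y. Squeezed along y they open the jaws and stop hard at about 31 mm; held there, the clamp can be lifted.
- right_clamp (a point): The same for the right (-y) clamp. Two clamps are good, one is tired; any place may have the tired one. A good one pushes back on each finger with about 11 N as its plates start to give, 15 N half way (44 mm over the outsides), 24 N near the stop; the tired one with only 3, 4 and 7 N. Board: 180 x 430 x 12 mm.
- reject_tray: green open tray for rejects, fixed on the table, 180 (x) x 150 (y) x 30 mm high, walls and floor 5 mm thick. Origin: centre of its underside; z up; x along its longer side.
There are look-alikes about, which are no part of the job. Several things have the shape of the reject_tray; the one meant has the colours described above.

How it is judged:
By the outcome, as a careful person would: the job done as asked, in the order asked, and still so for the second after the job is handed in, with the robot touching nothing.
It also fails if it takes over 53 s, if anything falls off the work surface, if the arm or the gripper's body presses on something with over 40 N, if the wrist force passes 120 N, or if a joint passes its speed limit or range.

### The arm

A 6-joint arm with a two-finger parallel gripper is mounted at the origin on the work surface. World frame = base frame: x ahead of the robot, y to its left, z up, the work surface at z = 0. Lengths are in mm, angles in degrees, forces in N, time in s.
With the tool pointing down it reaches from about 275 to 850 mm from the base axis. Payload 19 kg.
Tool frame: the origin (TCP) lies between the finger pads; the fingertips stand 8 mm ahead of it and the grasp point (between the pads) lies 11 mm behind it; z points along the fingers, y is the line along which they close (so a half turn about z gives the same grasp; the last joint's range is limited). The gripper opens to 85 mm and grips with 20 to 120 N. Pads are 22 mm wide; open, the fingers measure 114 mm over their backs; the gripper's body (76 mm by 85 mm) begins 54 mm behind the grasp point. The pads swing forward as they close: fully open they stand 13 mm farther back than shut.
Start: joints at [64.916, 8.623, 82.357, -0, 89.026, -7.678], TCP at [172.015, 548.637, 239.267] pointing down, gripper open.
Joint ranges: [-160.23, 160.23], [-39.13, 120.54], [6.94, 153.29], [-79.49, 259.48], [9.18, 160.14], [-161.06, 161.06]. Speed limits (degrees/s): [108.29, 108.29, 127.2, 172.46, 172.46, 172.46].

### API

Orientations are given as [roll, pitch, yaw] about the fixed x, y, z axes, in that order (R = Rz(yaw) Ry(pitch) Rx(roll)).
In Python, from cell import bot, imaging gives the robot as it stands. Calls block until the motion is done:
- bot.goto(position, orientation): joint-space move of the TCP to a pose.
- bot.servo_line(position, frame=None, speed=150): straight line of the TCP; frame=None keeps the orientation; speed is the mean speed in mm/s.
- bot.move_j(angles): joint-space move.
- bot.grip(opening, grasp_force=None): opening from 0.0 (shut) to 1.0 (fully open); grasp_force is the grip in N (None keeps the last); returns when the fingers have stopped.
- bot.hold(seconds).
- bot.solve_ik(position, orientation): joint angles nearest the present ones, or None.
- bot.observe(): the state.
- imaging.capture(name): name is "scene" or "top" or "wrist"; returns a dict with "frame" (400x640x3 uint8, red, green, blue), "vfov" (degrees; the focal length in pixels is half the picture's height over the tangent of half this angle, whatever the lens; pixels are square), "cx", "cy" (the principal point, pixels), "eye" and "rotation" of the camera in the world. Camera axes: x right, y down, z forward; pixel columns grow to the right and rows downward; lengths in mm; the calibration is good to about 2 mm. The wrist camera is an equidistant fisheye: a pixel r from the principal point sees the ray r / f radians off the axis. A picture is of the moment at which its call begins. There is no depth.
A pose or a line that the arm cannot do raises bot.PlanningError and nothing moves.
- bot.hand_in(): hands the job in; it is judged then, once.
Trained networks look in a picture, given as the dict that the camera call returned (one of the last four; its "shot" number tells which), for a name from the list of things; names that differ only in an ending like _2 or _b are one class to them, and where a whole thing is asked for, a point or a joint stands for the part that bears it (a point fixed in the world has none). Each returns a list of dicts, best first, with "conf" (0 to 1); they miss things now and then, are a little off and sometimes report something else, mostly with a low value. They report only what shows in the picture. A call takes as long as a camera call. They do not tell look-alikes from the thing itself.
- imaging.search_frame(picture, query): "extent" ([centre column, centre row, width, height] in pixels, round what is visible of it).
The state is a dict: "t": time; "q": joint angles; "dq": joint speeds; "joint_efforts": joint torques, N m; "position": TCP position; "eef_rot": TCP orientation; "force": force on the tool from outside, world axes, zero at the start; "torque": the same for the moment, N m; "finger_gap": opening from 0.0 (shut) to 1.0 (fully open); "grip_force": force on a finger pad.
Only numpy, scipy, OpenCV 4.12 (cv2) and the standard library are available. Lean on these libraries where they do the work, as an engineer would, in place of code of your own. Each camera call takes 0.05 s, during which the arm holds its last target. There are 200 camera calls.

## Working session

There is one attempt and no reset: what is moved stays moved. The work goes in short steps, each a Python script; the robot and the scene stay as the last script left them, time stands still between calls to the robot, and variables do not carry over. Pictures are saved under pics/ and viewed, at most 10 in all, crops included, and the job is handed in when it is done.

```bash
ls; mkdir -p pics; cat > h.py <<'E'
import numpy as np, cv2
from cell import bot, imaging
def save(n,im): cv2.imwrite(f'pics/{n}.png',im[:,:,::-1])
def ray(p,uv,z):
    f=p['frame'].shape[0]/2/np.tan(np.radians(p['vfov']/2))
    d=np.array([(uv[0]-p['cx'])/f,(uv[1]-p['cy'])/f,1.]); d=np.array(p['rotation'])@d
    e=np.array(p['eye']); return e+d*(z-e[2])/d[2]
E
python3 - <<'E'
from h import *
s=imaging.capture('scene');t=imaging.capture('top')
save('both',np.vstack([s['frame'],t['frame']])[:, :] if 0 else cv2.resize(np.vstack([s['frame'],t['frame']]),(480,600)))
save('top',t['frame'])
for q in ['left_clamp','reject_tray']:
    for p in (s,t):
        for d in imaging.search_frame(p,q): print(q,p['shot'],d, ray(p,d['extent'][:2],12).round(0))
print(t['eye'],t['rotation'],t['vfov']); o=bot.observe(); print(o)
E
```

```text
picsTraceback (most recent call last):
  File "<stdin>", line 7, in <module>
  File "h.py", line 7, in ray
    e=np.array(p['eye']); return e+d*(z-e[2])/d[2]
                                              ~^^^
IndexError: invalid index to scalar variable.
```

```bash
sed -i "s/d=np.array(p\['rotation'\])@d/d=rot(p)@d/" h.py; cat >> h.py <<'E'
from scipy.spatial.transform import Rotation as Ro
def rot(p): return Ro.from_euler('xyz',p['rotation'],degrees=True).as_matrix()
E
python3 - <<'E'
from h import *
s=imaging.capture('scene');t=imaging.capture('top')
print(t['eye'],t['rotation'],t['vfov'],s['eye'],s['rotation']); o=bot.observe(); print(o)
for q in ['left_clamp','reject_tray']:
    for p in (s,t):
        for d in imaging.search_frame(p,q): print(q,p['shot'],d, ray(p,d['extent'][:2],12).round(0))
E
```

```text
[ 184.32238257  159.79672729 1539.17699349] [-170.84919528    0.92686956  -91.34628318] 45.059647893035 [1108.50499819  672.22715228 1304.02979763] [-147.07777686   -0.46677774  127.59733291]
{'t': 0.25, 'q': array([ 6.49162505e+01,  8.63818306e+00,  8.23711626e+01,  1.73523251e-03,
        8.90259486e+01, -7.67690394e+00]), 'dq': array([-0.04741376,  0.01655849, -0.18132416,  0.05725995, -0.04877324,
       -0.01806469]), 'joint_efforts': array([-3.31762778e-03, -7.12265182e+01, -5.70392740e+01, -2.78772277e-04,
        5.68377247e-03, -1.57500926e-04]), 'position': array([171.97260564, 548.57250351, 238.99220169]), 'eef_rot': array([-1.79965254e+02, -6.43425148e-03,  1.62593122e+02]), 'force': array([-0.46669394, -0.22119728, -0.11423009]), 'torque': array([-0.02354752,  0.00816622, -0.03248512]), 'grip_force': 0.0, 'finger_gap': 0.9996454007553434}
left_clamp 3 {'extent': [242.4, 170.8, 131.5, 87.9], 'conf': 0.72} [ 546. -107.   12.]
left_clamp 4 {'extent': [421.4, 156.8, 137.3, 75.5], 'conf': 0.72} [ 532. -126.   12.]
reject_tray 3 {'extent': [409.5, 189.8, 66.0, 62.5], 'conf': 0.9} [259. 388.  12.]
reject_tray 3 {'extent': [358.5, 236.7, 76.0, 65.7], 'conf': 0.86} [508. 355.  12.]
reject_tray 3 {'extent': [427.0, 304.4, 81.3, 79.3], 'conf': 0.77} [565. 638.  12.]
reject_tray 3 {'extent': [242.8, 171.2, 131.9, 84.0], 'conf': 0.66} [ 546. -105.   12.]
reject_tray 4 {'extent': [186.1, 156.8, 55.0, 63.5], 'conf': 0.97} [553. 638.  12.]
reject_tray 4 {'extent': [266.7, 249.2, 53.2, 60.7], 'conf': 0.85} [247. 376.  12.]
reject_tray 4 {'extent': [273.9, 170.0, 54.1, 60.2], 'conf': 0.61} [501. 352.  12.]
```

View pics/top.png

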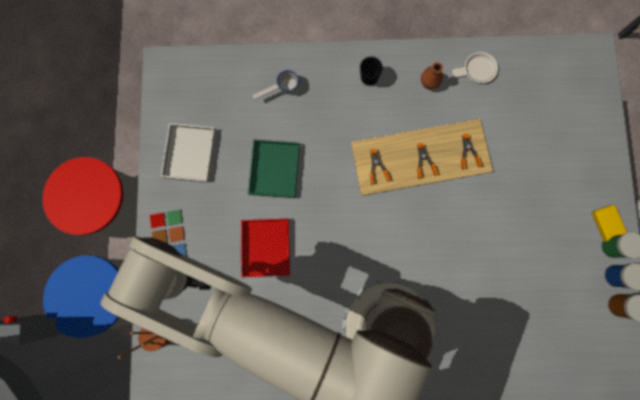

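```bash
python3 - <<'E'
from h import *
t=imaging.capture('top');f=t['frame']
a=cv2.resize(f[110:200,340:500],(800,450),interpolation=cv2.INTER_CUBIC)
b=cv2.resize(f[110:290,150:310],(133,150))
save('crop',np.vstack([a,np.hstack([b,np.zeros((150,667,3),np.uint8)])]))
hsv=cv2.cvtColor(f,cv2.COLOR_RGB2HSV)
m=cv2.inRange(hsv,(3,190,120),(14,255,255)); m[:, :340]=0;m[:,500:]=0;m[:110]=0;m[200:]=0
n,l,st,c=cv2.connectedComponentsWithStats(m)
for i in range(1,n): print(st[i],c[i].round(1),ray(t,c[i],30).round(1))
g=cv2.inRange(hsv,(65,90,20),(95,255,255)); n,l,st,c=cv2.connectedComponentsWithStats(g)
for i in range(1,n):
  if st[i][4]>400:
    r=cv2.minAreaRect(np.argwhere(l==i)[:,::-1].astype(np.float32)); print('green',st[i],c[i]); bx=cv2.boxPoints(r); print([ray(t,p,30).round(0) for p in bx],ray(t,r[0],30))
w=cv2.inRange(hsv,(12,70,90),(28,200,255)); w[:, :340]=0;w[:,500:]=0;w[:110]=0;w[200:]=0
r=cv2.minAreaRect(np.argwhere(w)[:,::-1].astype(np.float32)); print('board',[ray(t,p,12).round(0) for p in cv2.boxPoints(r)],ray(t,r[0],12))
E
```

```text
[463 134   3   4   9] [464.1 135.6] [ 593.8 -263.4   30. ]
[467 134   2   2   3] [467.3 134.7] [ 596.5 -273.9   30. ]
[467 137   2   1   2] [467.5 137. ] [ 588.7 -273.9   30. ]
[418 144   6   4  19] [420.3 145.3] [ 565.6 -121.2   30. ]
[371 150   5   4  12] [373.  151.5] [549.3  31.   30. ]
[476 156   6  10  32] [478.3 160.6] [ 510.4 -302.7   30. ]
[462 158   4  11  31] [463.2 162.5] [ 505.3 -254.6   30. ]
[432 165   6  10  22] [434.1 169.5] [ 485.4 -160.9   30. ]
[418 168   4  10  26] [419.3 172.9] [ 475.5 -113.2   30. ]
[384 170   6  11  27] [386.6 175.1] [471.1  -9.1  30. ]
[371 174   3  10  24] [371.8 178.8] [460.3  38.3  30. ]
green [ 249  141   50   56 2413] [274.13966017 168.47948612]
[array([424., 430.,  30.]), array([599., 416.,  30.]), array([583., 269.,  30.]), array([409., 285.,  30.])] [503.03182846 349.954265    30.        ]
board [array([589., 102.,  12.]), array([ 658., -333.,   12.]), array([ 477., -351.,   12.]), array([410.,  76.,  12.])] [ 533.03841808 -126.50695421   12.        ]
```

View pics/crop.png

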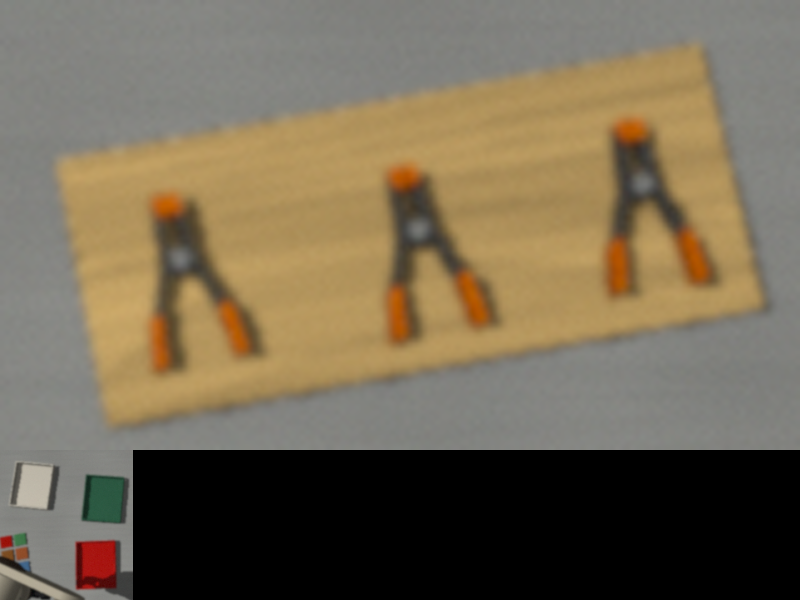

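```bash
python3 - <<'E'
from h import *
bot.goto([465,14,150],[180,0,10])
p=imaging.capture('wrist'); save('w1',p['frame']); o=bot.observe()
print(o['t'],o['q'],o['position'],o['eef_rot'],p['eye'],p['rotation'],p['vfov'],p['cx'],p['cy'])
for d in imaging.search_frame(p,'left_clamp'): print(d)
t=imaging.capture('top')
np.save('w1.npy',dict(p),allow_pickle=True)
E
```

```text
2.75 [-7.70653393e+00 -1.76682698e+00  1.03835510e+02  6.08206960e-03
  7.79205291e+01  7.22017004e+01] [465.12127346  14.59205401 150.10240046] [-1.79997634e+02 -1.20891138e-02  1.00904932e+01] [530.80618514  27.70991756 284.55943726] [ 1.64601446e+02  4.60365046e-02 -7.99333265e+01] 65.70646984690485 316.5548578327363 202.03587891283422
{'extent': [428.1, 140.6, 367.0, 196.5], 'conf': 0.83}
```

View pics/w1.png

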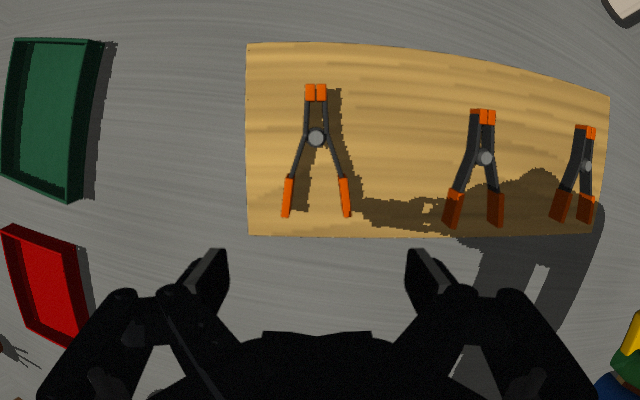

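```bash
cat >> h.py <<'E'
def fray(p,uv,z):
    f=200/np.tan(np.radians(p['vfov']/2)); v=np.array([uv[0]-p['cx'],uv[1]-p['cy']]); r=np.hypot(*v); th=r/f
    d=rot(p)@np.array([*(v/r*np.sin(th)),np.cos(th)]); e=np.array(p['eye']); return e+d*(z-e[2])/d[2]
def blobs(p):
    hsv=cv2.cvtColor(p['frame'],cv2.COLOR_RGB2HSV); m=cv2.inRange(hsv,(3,200,60),(15,255,255))
    n,l,st,c=cv2.connectedComponentsWithStats(m); return [(st[i],c[i]) for i in range(1,n) if st[i][4]>60]
E
python3 - <<'E'
from h import *
p=np.load('w1.npy',allow_pickle=True).item()
for s,c in blobs(p): print(s,c.round(1),fray(p,c,30).round(1))
for c in [(316,138),(485,158),(587,166)]: print('pivot',fray(p,c,36).round(1))
E
```

```text
[305  84  22  18 362] [315.4  92.2] [552.2  32.6  30. ]
[470 109  26  17 295] [484.9 115.8] [ 567.3 -119.1   30. ]
[575 125  21  15 164] [587.7 130.9] [ 593.9 -264.    30. ]
[281 174  14  44 361] [287.  196.4] [462.3  41.3  30. ]
[338 174  13  44 363] [344.6 195.9] [471.3  -6.9  30. ]
[445 188  20  42 397] [454.8 206.3] [ 479.9 -110.    30. ]
[552 191  21  32 229] [563.4 205.5] [ 505.3 -252.    30. ]
[495 193  10  35 206] [500.3 209.6] [ 485.6 -162.2   30. ]
[579 192  16  32 161] [588.9 204.6] [ 514.6 -299.6   30. ]
pivot [515.5  25.6  36. ]
pivot [ 529.9 -125.1   36. ]
pivot [ 555.6 -268.7   36. ]
```

```bash
cat >> h.py <<'E'
def squeeze(c,yaw):
    bot.goto([*c,110],[180,0,yaw]); bot.servo_line([*c,22],speed=150)
    bot.hold(.15); o=bot.observe(); print('down',o['t'],o['position'].round(1),o['force'].round(1))
    bot.grip(0.5,40); bot.hold(.2); o=bot.observe(); print('squeeze',o['finger_gap'],o['grip_force'],o['force'].round(1))
    return o
def look(c,yaw,z=130):
    bot.goto([*c,z],[180,0,yaw]); bot.hold(.15); p=imaging.capture('wrist')
    b=[(s,cc,fray(p,cc,30)) for s,cc in blobs(p)]
    b=[x for x in b if np.hypot(x[2][0]-c[0],x[2][1]-c[1])<100 and abs(x[2][1]-c[1])<60]
    b.sort(key=lambda x:x[2][0])
    for x in b: print(x[0],x[2].round(1))
    return p,b
E
python3 - <<'E'
from h import *
squeeze((466.7,17),10)
bot.grip(1.0); bot.servo_line([466.7,17,130],speed=250)
p,b=look((482,-136.5),10.5); save('w2',p['frame']); print(bot.observe()['t'])
E
```

```text
down 4.0167 [467.4  16.9  23.1] [ 0.8  0.5 -0.1]
squeeze 0.5052979095314893 15.207757651805878 [-1.5 -0.1 14.1]
[280 181  15  47 412] [ 477.1 -111.    30. ]
[342 181  14  48 431] [ 485.9 -159.2   30. ]
[308  84  24  20 426] [ 566.7 -120.3   30. ]
6.65
```

```bash
sed -i 's/\*c,22\]/*c,24.5]/' h.py; python3 - <<'E'
from h import *
o=squeeze((481.5,-135.1),9.9)
if o['grip_force']>9:
    bot.grip(1.0); bot.servo_line([481.5,-135.1,130],speed=250)
    p,b=look((509,-277),9); save('w3',p['frame'])
print(bot.observe()['t'])
E
```

```text
down 7.7667 [ 482.1 -135.3   25.6] [-0.1 -0.1  0.4]
squeeze 0.5041319958408242 15.771379172801971 [-2.6  0.9 13.4]
[281 182  16  47 406] [ 504.  -252.6   30. ]
[343 184  14  47 432] [ 510.4 -301.1   30. ]
[313  86  24  20 421] [ 593.1 -267.    30. ]
10.3583
```

```bash
python3 - <<'E'
from h import *
c=(507.2,-276.9)
o=squeeze(c,7)
if o['grip_force']<8:
    bot.grip(0.3,60); bot.hold(.3); o=bot.observe(); print(o['finger_gap'],o['grip_force'],o['position'].round(1))
    bot.servo_line([*c,130],speed=100); bot.hold(.2)
    p=imaging.capture('wrist'); save('w4',p['frame']); o=bot.observe(); print(o['t'],o['finger_gap'],o['grip_force'],o['force'])
E
```

```text
down 11.475 [ 507.8 -277.3   25.8] [-0.   0.   1.6]
squeeze 0.5054446934676171 4.489265084266663 [-1.4 -0.5  5.6]
0.3290351349191962 58.26657517987769 [ 507.7 -277.4   25.8]
14.2167 0.3258626426317097 58.709766059182584 [ 0.81800106 -0.136586   -1.8587074 ]
```

View pics/w4.png

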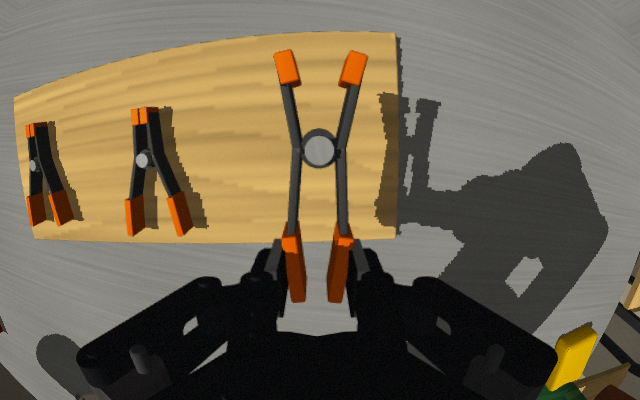

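```bash
python3 - <<'E'
from h import *
c=(464.6,353)
q=bot.observe(); 
bot.servo_line([c[0],c[1],130],[180,0,-4.6],speed=220); bot.hold(.2)
p=imaging.capture('wrist'); save('w5',p['frame']); o=bot.observe(); print(o['t'],o['finger_gap'],o['position'],o['eef_rot'])
for z in (130,140,150): print(z,fray(p,(318,150),z).round(1))
hsv=cv2.cvtColor(p['frame'],cv2.COLOR_RGB2HSV); g=cv2.inRange(hsv,(65,90,20),(95,255,255)); n,l,st,cc=cv2.connectedComponentsWithStats(g)
for i in range(1,n):
    if st[i][4]>1000: print(st[i])
E
```

```text
17.4833 0.3242294511473176 [464.66061708 352.85043324 130.00987621] [ 1.79999287e+02 -2.49857680e-03 -4.61118234e+00]
130 [517.6 349.3 130. ]
140 [518.6 349.3 140. ]
150 [519.6 349.2 150. ]
[  218    36   195   224 30093]
[ 297  161   40   98 3151]
```

View pics/w5.png

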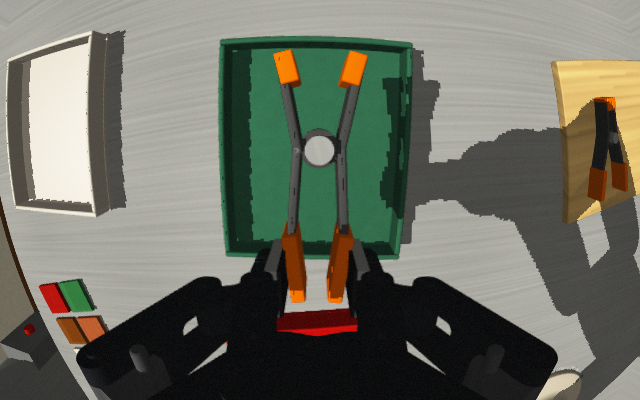

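```bash
python3 - <<'E'
from h import *
p=imaging.capture('wrist')
C=[fray(p,c,30) for c in [(221,39),(412,44),(400,258),(228,256)]]; print(np.round(C,0),np.mean(C,0)); m=np.mean(C,0)
x=C[0]-C[3]; yaw=np.degrees(np.arctan2(x[1],x[0])); print(yaw)
c=(464.6,353)
if np.hypot(m[0]-503,m[1]-350)<10:
    bot.servo_line([*c,40],speed=120); bot.servo_line([*c,18.3],speed=30); bot.hold(.3); o=bot.observe(); print(o['position'],o['force'],o['t'])
    for z in (17.5,16.7,15.9):
        if o['force'][2]>3: break
        bot.servo_line([*c,z],speed=20); bot.hold(.2); o=bot.observe(); print(o['position'],o['force'])
    q=imaging.capture('wrist'); save('w6',q['frame'])
E
```

```text
[[603. 417.  30.]
 [587. 271.  30.]
 [411. 287.  30.]
 [425. 434.  30.]] [506.43815329 352.17763557  30.        ]
-5.38756107072296
[464.38098139 352.93048326  18.83732415] [-7.2982682  -4.62171649 13.6567813 ] 19.6083
```

View pics/w6.png

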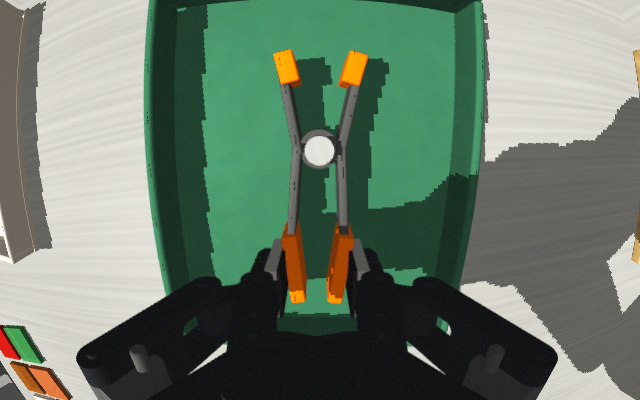

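The clamp is inside the tray, on the floor (13.7 N of contact). I'll release it and check.

```bash
python3 - <<'E'
from h import *
bot.grip(0.85); bot.hold(.2); o=bot.observe(); print(o['finger_gap'],o['force'],o['grip_force'])
c=(464.6,353)
bot.servo_line([*c,60],speed=80); bot.servo_line([*c,200],speed=250); bot.hold(.3)
p=imaging.capture('wrist'); save('w7',p['frame']); print(bot.observe()['t'])
for s,cc in blobs(p): print(s,fray(p,cc,20).round(1))
t=imaging.capture('top')
for s,cc in blobs(t): print(cc)
E
```

```text
0.8531898167530332 [-1.06656393  0.70487464 -1.74856115] 0.0
22.0917
[309  94   8  14 105] [549.4 351.3  20. ]
[318  94   8  14 111] [548.7 342.6  20. ]
[556  96  20  13 141] [552.2  25.2  20. ]
[618  97  16  10  83] [ 567.2 -129.8   20. ]
[630 144  10  22 190] [ 482.8 -159.6   20. ]
[615 148  14  24 278] [ 474.9 -114.9   20. ]
[575 153  16  26 324] [467.3 -10.6  20. ]
[552 158  16  29 381] [459.8  38.7  20. ]
[288 169  11  35 240] [463.8 379.4  20. ]
[335 168  11  36 251] [459.2 330.1  20. ]
[ 81 294  25  25 384] [308.7 707.8  20. ]
[616.82677165 306.03937008]
```

View pics/w7.png

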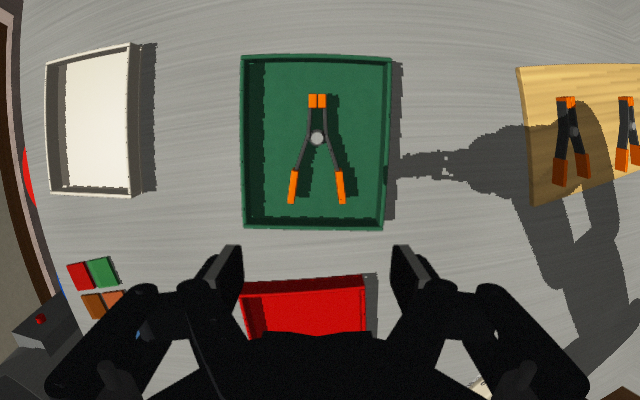

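The clamp lies flat at about (317,150) in the green tray. The two good ones are still on the board at about (570,140) and (627,135).

```bash
python3 -c "
from h import *
print(bot.hand_in())"
```

```text
the job is handed in; nothing more can be done
None
```

The right clamp was the tired one (4.5 N half way, against 15.2 N for the left and 15.8 N for the middle); it now lies flat and released on the green tray's floor, the two good clamps are still on the board where they lay, and the job is handed in at about 22 s.

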